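# Open the tea chest until its lid stays up by itself, then restock it

## Robot

A 6-joint arm with a two-finger parallel gripper is mounted at the origin on a cart in front of the work surface, level with it; the furniture and walls round the work are solid. World frame = base frame: x ahead of the robot, y to its left, z up, the work surface at z = 0. Lengths are in mm, angles in rad, forces in N, time in s.
With the tool pointing down it reaches from about 275 to 750 mm from the base axis. Payload 10.2 kg.
Tool frame: the origin (TCP) lies at the very end of the fingers, on their centre line; the grasp point (between the pads) lies 19 mm behind it; z points along the fingers, y is the line along which they close (so a half turn about z gives the same grasp; the last joint's range is limited). The gripper opens to 85 mm and grips with 20 to 120 N. Pads are 22 mm wide; open, the fingers measure 114 mm over their backs; the gripper's body (76 mm by 85 mm) begins 54 mm behind the grasp point. The pads swing forward as they close: fully open they stand 13 mm farther back than shut.
Start: joints at [-1.43, 0.313, 1.498, -0, 1.331, -0.223], TCP at [186.797, -490.65, 231.294] pointing down, gripper open.
Joint ranges: [-2.94, 2.94], [-0.97, 2.17], [0.19, 2.56], [-1.23, 4.37], [0.02, 3.11], [-2.88, 2.88]. Speed limits (rad/s): [2.39, 2.39, 3.01, 3.14, 3.14, 3.14].

## Interface

Orientations are given as a unit quaternion [w, x, y, z].
In Python, from rig import ctrl gives the robot as it stands.
- The arm moves only by the shell command python3 -m pendant 'ROWS' [FORCE]. ROWS is JSON, a list that holds one entry, the list of rows, each a list of 5 numbers: the shift along the tool's x, y, z normalised to -1 to 1, where 1 is 200 mm, then the turn about the tool's z normalised to -1 to 1, where 1 is pi rad, then the opening, from 0 (shut) to 1 (fully open). In form: [[[dx, dy, dz, spin, hand], ...]]. A call has 1 to 12 rows; each row is the pose to reach, as a shift and turn from the pose commanded when the call began, along the tool's axes at that moment, turning the shorter way round; what a row does not reach only later rows make up. A row lasts 1/10 s, in which the tool goes at most 50 mm and 8.59 degrees, less where a joint would pass 70% of its speed; a pose out of reach is approached as far as the arm can. A call with a number of a shift or a turn outside -1 to 1 is refused whole. A call with a gripper value outside its range is refused whole. The fingers move at their own pace and stop on an object; FORCE is the grip in N (left out, the last holds). Time passes only in rows, so rows that repeat a pose let the fingers close. It gives the time, the measured TCP pose, the force, the opening and the grip force at its end, in the units of the state.
- ctrl.sense(): the state, without advancing time (a new reading comes with each control period).
- ctrl.capture(name): name is "side" or "top" or "wrist"; returns (picture, depth): 420x560x3 uint8, blue, green, red; 420x560 float32, mm along the optical axis (not along the pixel's ray), 0 where there is no reading.
- ctrl.get_calibration(name): a dict with "K" (3x3 intrinsics, pixels), "D" ([k1, k2, p1, p2, k3] as OpenCV has them; the pictures are not rectified), "origin" and "rotation" of the camera in the world. Camera axes: x right, y down, z forward; pixel columns grow to the right and rows downward; lengths in mm; the calibration is good to about 2 mm. A picture is of the moment at which its call begins: read the wrist's pose just before it. get_calibration takes no time and is no camera call; for the wrist camera it gives the pose at the moment of the call.
- ctrl.finish_job(): hands the job in; it is judged then, once.
The state is a dict: "time_s": time; "joints": joint angles; "dq": joint speeds; "tau": joint torques, N m; "eef_pos": TCP position; "ee_rot": TCP orientation; "force": force on the tool from outside, world axes, zero at the start; "wrist_torque": the same for the moment, N m; "grip_width": opening from 0.0 (shut) to 1.0 (fully open); "grip_force": force on a finger pad.
Only numpy, scipy, OpenCV 4.12 (cv2) and the standard library are available. Lean on these libraries where they do the work, as an engineer would, in place of code of your own. Each camera call takes 0.05 s, during which the arm holds its last target. There are 200 camera calls.

## Task

Open the wooden tea chest: hold the lid by its steel bar, swing it up over its balance point and, without letting it drop, ease it back until you feel it meet its stop; press it home there with a light, firm push that does not strain it, and let go so that it stays open by itself. Then set the loose tea carton down flat in the empty left-hand bay, lined up the same way as the two cartons already in the chest. Leave those two, the mugs and the tea strainer alone.

Things in the scene. Friction and masses are not known exactly. Their poses are not given: they have to be found in the camera images.
- tea_chest: wooden tea chest, 290 wide (y), 150 deep (x), 70 mm to the rim, 88 mm with the closed lid; fixed. Origin: centre of its underside; x to its back (hinge side), y to its left, z up. Walls: sides 12, front 10, back 14 mm; floor 10 mm above the worktop; a divider (6 mm thick, up to 55 mm) parts a left (+y) and a right bay, each 126 (x) by 130 mm (y)
- lid (a joint): lid angle in rad about the hinge: 0 closed, grows as it opens. Framed glass lid, 18 mm thick, 140 mm hinge to front edge, 0.34 to 0.55 kg, nearly free hinge: falls shut from below about 1.5 rad, falls back from above it, slams if let go well short of its stop. The stop's angle differs each time, 1.68 to 1.96 rad, and cannot be seen beforehand
- lid_pull (a point): centre of the steel T-bar on the lid's front edge: round, 11 mm thick, 40 mm long (along chest y), 28 mm clear of the edge on a thin post. Pinched end to end from above, it turns between the finger pads as the lid swings. 79 mm above the worktop when closed, about 240 mm when open; arc of 168 mm radius about the hinge. Lifting takes 2 to 3 N
- lid_hinge (a point): middle of the hinge axis (along chest y), 61 mm behind the chest's centre, 74 mm up; axes as the chest's. Brass quadrant arms on the lid slide in the side walls and meet hidden brass stops; within a few mm the force at the bar across the lid (square to the line from hinge to bar) then rises steeply. Pressed home: 3 to 7 N there, held a moment; from 8 N on the hinge is strained
- empty_bay (a point): centre of the floor of the empty left-hand bay (10 mm above the worktop), axes as the chest's
- tea_carton: the loose closed carton of tea bags on the worktop, right of the chest: 50 (its x) x 72 (its y) x 45 mm high, 60 g; origin at the centre of its underside. Pinch it across its short side (x). In the chest its long side (y) runs along the chest's x
- carton_a: carton of the same kind in the right-hand bay, next to the divider, long side front to back; stays
- carton_b: the second carton in the right-hand bay; stays
- mug: stoneware mug, 85 mm across, 105 mm high, right of the chest; origin under its centre; stays
- glass_mug: clear glass tea mug, 70 mm across, 90 mm high, left of the chest; origin under its centre; stays
- tea_strainer: tea strainer with a flat handle, 177 mm long, 26 mm high, lying in front of the chest; stays
Things that resemble listed ones, but are neither listed nor needed, are in the scene too. What is shaped like the tea_carton but blue, purple or turquoise is not meant.

How it is judged (in metres and radians):
On the way, in this order (a step that is already met when the one before it is completed fails the run):
1. the lid is pressed home against its stop (value of joint lid above 1.64 rad and contact force between keeper and anything else above 15 N), for 0.1 s.
2. the lid stands open past its balance point, at rest on its stop, and nothing holds it (value of joint lid above 1.64 rad and velocity of joint lid between -0.05 and 0.05 rad/s and contact force between the fingers and tea_chest below 0.1 N), for 0.4 s.
At the end, for the whole second after the job is handed in: The lid rests open on its stop, still, unheld (above 1.64 rad); the tea carton stands at rest flat (0.08 rad) on the left-hand bay's floor (within 4 mm), within 32 mm front to back and 40 mm sideways of its centre, its long side front to back within 0.25 rad (value of joint lid above 1.64 rad and velocity of joint lid between -0.05 and 0.05 rad/s and z of tea_carton in the frame of empty_bay between -0.004 and 0.004 m and x of tea_carton in the frame of empty_bay between -0.032 and 0.032 m and y of tea_carton in the frame of empty_bay between -0.04 and 0.04 m and angle between tea_carton's own z axis and vertical below 0.08 rad and angle between the y axis of tea_carton and the x axis of tea_chest, either way round below 0.25 rad and linear speed of tea_carton below 0.02 m/s); the robot touches nothing.
It fails at once if the lid is forced or slammed against its stop (contact force between keeper and anything else above 50 N).
It fails at once if the lid is let fall back onto its stop, or let fall shut ((value of joint lid above 1.6 rad and velocity of joint lid above 1.2 rad/s) or velocity of joint lid below -2 rad/s).
It fails at once if the carton is dropped into the chest (horizontal distance between tea_carton and empty_bay below 0.06 m and z of tea_carton in the frame of empty_bay below 0.05 m and linear speed of tea_carton above 0.6 m/s).
It fails at once if a carton already in the chest is shifted by more than 15 mm (distance of any of carton_a, carton_b from where it was at the start of the episode above 0.015 m).
It fails at once if a mug or the tea strainer is shifted by more than 20 mm (distance of any of mug, glass_mug, tea_strainer from where it was at the start of the episode above 0.02 m).
It also fails if it takes over 72 s, if anything falls off the work surface, if the arm or the gripper's body presses on something with over 40 N, if the wrist force passes 120 N, or if a joint passes its speed limit or range.

## Working session

There is one attempt and no reset: what is moved stays moved. The work goes in short steps, Python scripts to look and compute and a shell command to move; the robot and the scene stay as the last step left them, time stands still between calls to the robot, and variables do not carry over. Pictures are saved under pics/ and viewed, at most 10 in all, crops included, and the job is handed in when it is done.

```bash
ls; mkdir -p pics; python3 - <<'E'
from rig import ctrl
import cv2,numpy as np
s=ctrl.sense();print(s)
for n in ("top","side"):
    c=ctrl.get_calibration(n);print(n,np.round(c["K"],1).tolist(),np.round(c["D"],3),np.round(c["origin"],1),np.round(c["rotation"],3).tolist())
    p,d=ctrl.capture(n);cv2.imwrite(f"pics/{n}0.png",p);np.save(f"pics/{n}0.npy",d)
E
```

```text
pics
{'time_s': 0.0, 'joints': array([-1.43042642e+00,  3.13470360e-01,  1.49843941e+00,  1.32085489e-05,
        1.33097771e+00, -2.23431850e-01]), 'dq': array([ 0.000984  ,  0.00049322,  0.00020773, -0.00031599, -0.00056065,
        0.0014094 ]), 'tau': array([-1.57129241e-03, -4.12267721e+01, -2.59744459e+01, -2.87244438e-04,
        4.13846123e-03,  1.40860482e-05]), 'eef_pos': array([ 186.75073776, -490.39339547,  230.72377638]), 'ee_rot': array([-6.46587385e-04,  9.83501681e-01,  1.80897829e-01,  3.32886396e-05]), 'force': array([0.04268849, 0.13970523, 0.09929426]), 'wrist_torque': array([-0.04976679,  0.00165117,  0.00780964]), 'grip_force': 0.0, 'grip_width': 1.0017095596155525}
top [[427.0, 0.0, 279.1], [0.0, 427.0, 216.1], [0.0, 0.0, 1.0]] [-0.092  0.     0.     0.     0.   ] [ 236.   -32.  1393.3] [0.072, -0.699, 0.709, -0.067]
side [[420.4, 0.0, 282.3], [0.0, 420.4, 208.6], [0.0, 0.0, 1.0]] [-0.114  0.     0.     0.     0.   ] [ 660.8 1069.3  956.9] [-0.03, 0.05, 0.897, -0.437]
```

View pics/top0.png

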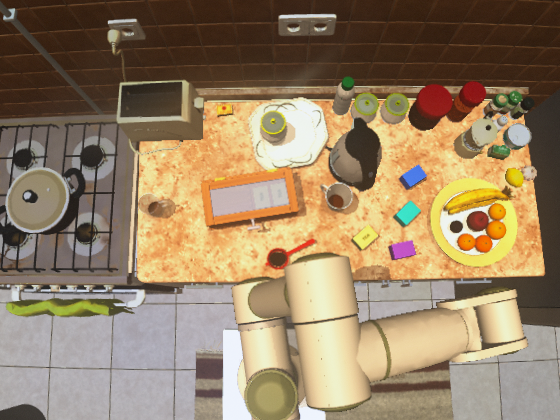

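View pics/side0.png

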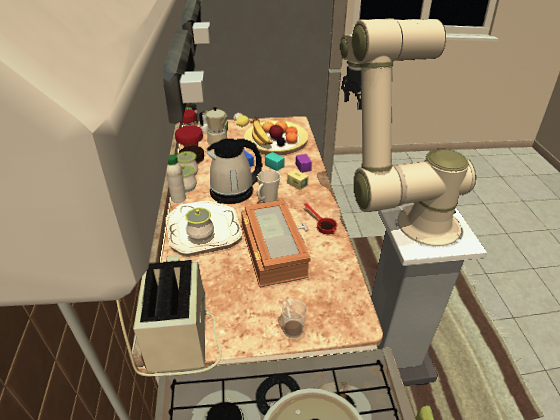

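Top view: the chest is centred at about (250,195) and the bar at (255,225). Candidates for the carton are yellow (365,236), blue (413,177), turquoise (407,213), purple (402,250) and a small orange-yellow packet at the back (224,109). I choose the yellow one right of the chest. In the side view it lies at (298,180), with the mug next to it at (269,185).

```bash
cat > h.py <<'E'
import numpy as np,cv2
from scipy.spatial.transform import Rotation as R
from rig import ctrl
def Rm(q): return R.from_quat([q[1],q[2],q[3],q[0]]).as_matrix()
def cal(n):
    c=ctrl.get_calibration(n); return np.array(c["K"]),np.array(c["D"]),np.array(c["origin"]),Rm(c["rotation"])
def rays(uv,c):
    K,D,o,M=c
    p=cv2.undistortPoints(np.float64(uv).reshape(-1,1,2),K,D).reshape(-1,2)
    return np.c_[p,np.ones(len(p))]@M.T
def plane(uv,z,c):
    r=rays(uv,c); return c[2]+r*((z-c[2][2])/r[:,2])[:,None]
def deproj(uv,d,c): return c[2]+rays(uv,c)*np.asarray(d).reshape(-1,1)
def proj(P,c):
    K,D,o,M=c
    return cv2.projectPoints(np.float64(P).reshape(-1,1,3),cv2.Rodrigues(M.T)[0],-M.T@o,K,D)[0].reshape(-1,2)
def rect(P):
    (c,s,a)=cv2.minAreaRect(np.float32(P[:,:2])); return np.round(c,1),np.round(s,1),round(a,2)
def big(m):
    cs,_=cv2.findContours(m.astype(np.uint8),cv2.RETR_EXTERNAL,cv2.CHAIN_APPROX_NONE)
    return sorted(cs,key=cv2.contourArea)[::-1]
E
python3 - <<'E'
from h import *
p=cv2.imread("pics/top0.png");d=np.load("pics/top0.npy");c=cal("top")
h=cv2.cvtColor(p,cv2.COLOR_BGR2HSV)
vv,uu=np.mgrid[0:420,0:560];uv=np.c_[uu.ravel(),vv.ravel()]
X=deproj(uv,d.ravel(),c).reshape(420,560,3)
def box(m,u0,u1,v0,v1):
    k=np.zeros_like(m);k[v0:v1,u0:u1]=m[v0:v1,u0:u1];return k
Z=X[...,2]
# chest top
m=box((Z>75)&(Z<100),195,310,160,222);P=X[m];print("chest",rect(P),np.median(P[:,2]))
m=box((Z>30)&(Z<60),345,385,220,255);P=X[m];print("carton",rect(P),np.median(P[:,2]),len(P))
m=box((Z>60)&(Z<100),235,280,217,238);P=X[m];print("bar",np.round(P[P[:,0].argsort()][:25],0).tolist())
m=box(Z>90,315,355,175,215);P=X[m];print("mug",rect(P),P[:,2].max())
m=box(h[...,1]>200,150,190,190,215)
m=box((Z>12)&(Z<130),135,185,185,222);P=X[m];print("glass",rect(P),P[:,2].max(),len(P))
m=box((Z>8)&(Z<60),262,320,235,272);P=X[m];print("strainer",rect(P))
m=box(Z>90,325,385,115,190);P=X[m];print("kettle",rect(P),P[:,2].max())
cv2.imwrite("pics/crop.png",cv2.resize(p[150:280,190:430],None,fx=3.3,fy=3.3,interpolation=cv2.INTER_CUBIC))
E
```

```text
chest (array([560.9,  68.4]), array([158.9, 294.9]), 8.24) 86.4111349576566
carton (array([ 433.6, -298.7]), array([47., 72.]), 42.47) 45.51066314977254 322
bar [[454.0, 68.0, 83.0], [455.0, 66.0, 80.0], [455.0, 72.0, 78.0], [457.0, 56.0, 86.0], [457.0, 71.0, 87.0], [457.0, 59.0, 84.0], [457.0, 62.0, 85.0], [457.0, 68.0, 84.0], [457.0, 53.0, 82.0], [457.0, 50.0, 82.0], [458.0, 65.0, 81.0], [458.0, 47.0, 77.0], [459.0, 49.0, 94.0], [460.0, 53.0, 88.0], [460.0, 37.0, 85.0], [460.0, 47.0, 86.0], [460.0, 68.0, 86.0], [460.0, 44.0, 84.0], [460.0, 65.0, 86.0], [460.0, 62.0, 85.0], [460.0, 71.0, 85.0], [460.0, 59.0, 84.0], [460.0, 56.0, 84.0], [460.0, 40.0, 82.0], [461.0, 34.0, 80.0]]
mug (array([ 426.1, -154.8]), array([101.4, 441.1]), 70.09) 1393.319079248891
glass (array([546.1, 383.9]), array([70.3, 80.3]), 47.65) 97.06994615217332 456
strainer (array([395.8, -53.6]), array([ 78.9, 179.5]), 30.24)
kettle (array([ 486.7, -203.4]), array([154.3, 587.4]), 70.36) 1393.319079248891
```

View pics/crop.png

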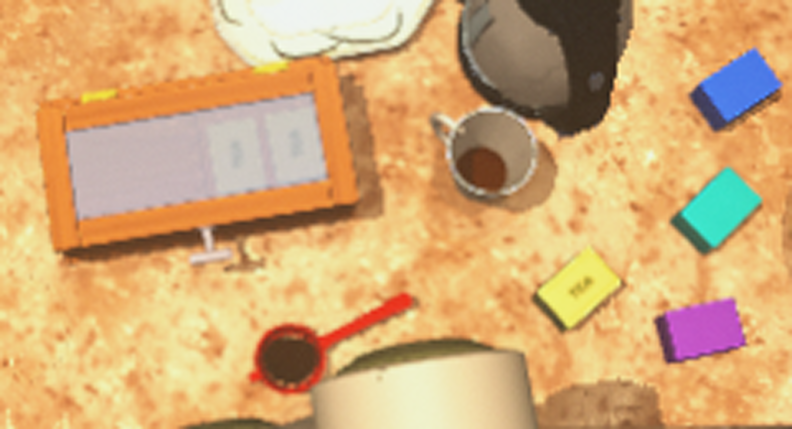

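The yellow carton reading "TEA" at crop (578,290) is the loose one. The bar is at crop (210,258). I'll move to a hover above the bar next.

```bash
python3 -m pendant '[[[0.18,-0.17,0,0,1],[0.36,-0.34,0,0,1],[0.54,-0.51,0,0,1],[0.72,-0.69,0,0,1],[0.72,-0.69,0,0,1],[0.72,-0.69,0,0,1]]]'; python3 -m pendant '[[[0.18,-0.17,0,0,1],[0.36,-0.34,0,0,1],[0.54,-0.51,0,0,1],[0.72,-0.69,0,0,1],[0.72,-0.69,0,0,1],[0.72,-0.69,0,0,1]]]'; python3 -m pendant '[[[0.18,-0.17,0,0.035,1],[0.36,-0.34,0,0.07,1],[0.54,-0.51,0,0.07,1],[0.72,-0.69,0,0.07,1],[0.72,-0.69,0,0.07,1],[0.72,-0.69,0,0.07,1],[0.72,-0.69,0,0.07,1],[0.72,-0.69,0,0.07,1]]]'
python3 - <<'E'
from h import *
s=ctrl.sense();print(s["eef_pos"],s["ee_rot"],s["joints"])
c=cal("wrist");p,d=ctrl.capture("wrist");cv2.imwrite("pics/w1.png",p);np.save("pics/w1.npy",d)
np.savez("pics/w1c.npz",K=c[0],D=c[1],o=c[2],M=c[3]);print(c[2],np.round(c[3],2).tolist())
E
```

```text
time_s: 0.7
eef_pos: [272.6, -310.0, 231.5]
ee_rot: [0.0, 0.983, 0.182, -0.0]
force: [0.4, -0.4, 0.5]
grip_width: 1.004
grip_force: 0.0
time_s: 1.3
eef_pos: [358.1, -130.6, 231.2]
ee_rot: [0.0, 0.983, 0.182, -0.0]
force: [0.4, -0.6, 0.0]
grip_width: 0.999
grip_force: 0.0
time_s: 2.1
eef_pos: [443.1, 48.0, 231.3]
ee_rot: [0.0, 0.998, 0.07, -0.0]
force: [-0.5, -0.2, -0.5]
grip_width: 1.0
grip_force: 0.0
[443.11518566  48.00107828 231.29302962] [ 1.57041962e-04  9.97521601e-01  7.03606699e-02 -7.78243634e-05] [-1.55881063e-01  1.36985403e-01  1.71964386e+00 -3.55411144e-04
  1.28504462e+00  1.27417775e+00]
[510.7418235   58.4325374  372.56420996] [[0.14, -0.95, -0.27], [-0.99, -0.14, -0.04], [-0.0, 0.27, -0.96]]
```

View pics/w1.png

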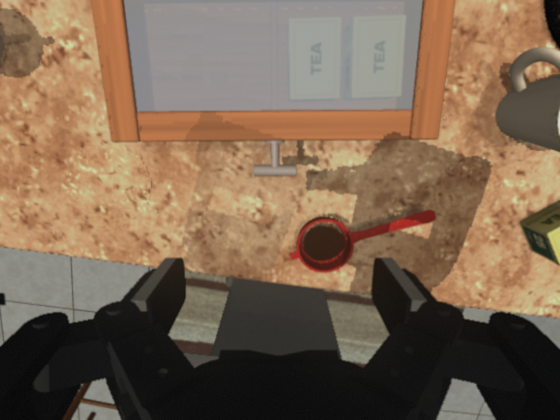

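The wrist view shows the bar from (252,171) to (297,171), with its post at (275,150). The lid's front edge runs from (112,141) to (438,139), and the strainer at (325,243) is low and clear.

```bash
python3 - <<'E'
from h import *
z=np.load("pics/w1c.npz");c=(z["K"],z["D"],z["o"],z["M"]);p=cv2.imread("pics/w1.png");d=np.load("pics/w1.npy")
vv,uu=np.mgrid[0:420,0:560];X=deproj(np.c_[uu.ravel(),vv.ravel()],d.ravel(),c).reshape(420,560,3)
m=np.zeros((420,560),bool);m[160:182,235:315]=1;m&=(X[...,2]>60)&(X[...,2]<100)
vs,us=np.nonzero(m);print("bar px",us.min(),us.max(),vs.min(),vs.max(),len(us))
P=plane(np.c_[us,vs],79,c);print("bar",rect(P),P.mean(0),np.median(X[m],0),np.percentile(X[m][:,2],[5,50,95]))
# lid edge: frame front
pts=[]
for u in range(150,400,5):
    col=X[100:165,u,2];k=np.nonzero((col>80)&(col<95))[0]
    if 262<u<290 or not len(k):continue
    pts.append(X[100+k.max(),u])
pts=np.array(pts);a=np.polyfit(pts[:,1],pts[:,0],1);print("yaw",np.degrees(np.arctan(-a[0])),np.median(pts[:,2]),np.std(pts[:,0]-np.polyval(a,pts[:,1])))
s=ctrl.sense();T=Rm(s["ee_rot"]);print("tool x,y",T[:,0],T[:,1], "yaw",np.degrees(np.arctan2(T[1,0],T[0,0])))
print("shift in tool (mm)",T.T@(np.array([P[:,0].mean(),P[:,1].mean(),79-16])-s["eef_pos"]))
E
```

```text
bar px 254 296 160 176 552
bar (array([465.3,  55.2]), array([15.1, 39.6]), 8.14) [463.52456332  55.05986139  79.        ] [464.00029468  55.37638771  82.20134152] [78.87898741 82.20134152 83.81533511]
yaw 8.623688791983076 85.89533778895048 0.3053965327440183
tool x,y [9.90067252e-01 1.40594546e-01 9.82730781e-05] [ 1.40594519e-01 -9.90067231e-01  2.43252951e-04] yaw 8.082251564638167
shift in tool (mm) [ 21.12802127  -3.9107605  168.38073839]
```

```bash
python3 -m pendant '[[[0.1,-0.02,0,0,1],[0.1,-0.02,0.25,0,1],[0.1,-0.02,0.5,0,1],[0.1,-0.02,0.7,0,1],[0.1,-0.02,0.8,0,1],[0.1,-0.02,0.85,0,1],[0.1,-0.02,0.85,0,1],[0.1,-0.02,0.85,0,1]]]'
python3 - <<'E'
from h import *
s=ctrl.sense();print(s["eef_pos"],s["force"])
c=cal("wrist");p,d=ctrl.capture("wrist");cv2.imwrite("pics/w2.png",p)
E
```

```text
time_s: 2.95
eef_pos: [463.1, 56.3, 62.4]
ee_rot: [0.0, 0.997, 0.072, 0.001]
force: [-0.4, 0.1, -0.5]
grip_width: 1.0
grip_force: 0.0
[463.14211641  56.32910859  62.39412017] [-0.43171966  0.09377195 -0.50272943]
```

View pics/w2.png

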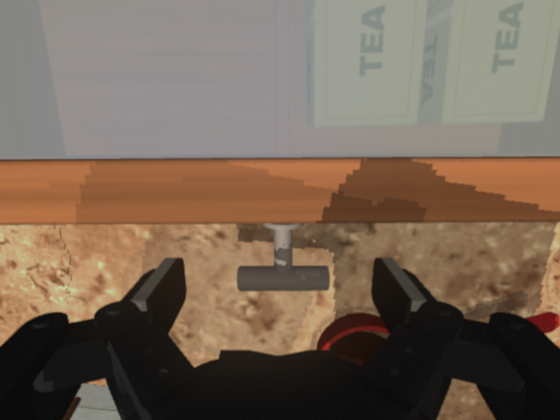

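The bar lies between the open pads, from (238,278) to (329,278). The pad tips are at (175,275) and (385,275).

```bash
python3 - <<'E'
from h import *
c=cal("wrist");s=ctrl.sense();T=Rm(s["ee_rot"]);t=s["eef_pos"]
print("bar rel tool",(plane([[283,278],[238,278],[329,278]],79,c)-t)@T)
print("px of TCP, grasp pt",proj([t,t-19*T[:,2]],c))
E
```

```text
bar rel tool [[  0.41080767   1.2598828  -16.41594483]
 [  0.38254656 -18.57876708 -16.42955158]
 [  0.42303372  21.54309621 -16.40207298]]
px of TCP, grasp pt [[279.97799886 262.38544419]
 [280.16796023 281.76875639]]
```

```bash
python3 -m pendant '[[[0.001,0.006,0.02,0,1],[0.001,0.006,0.02,0,1],[0.001,0.006,0.02,0,0.6],[0.001,0.006,0.02,0,0.4],[0.001,0.006,0.02,0,0.35],[0.001,0.006,0.02,0,0.3],[0.001,0.006,0.02,0,0.3],[0.001,0.006,0.02,0,0.3],[0.001,0.006,0.02,0,0.3]]]' 25
```

```text
time_s: 3.9
eef_pos: [463.1, 54.4, 57.7]
ee_rot: [0.001, 0.997, 0.072, 0.0]
force: [-2.8, -9.7, 4.7]
grip_width: 0.46
grip_force: 26.9
```

```bash
python3 -m pendant '[[[0,0.0035,0,0,0.3],[0.002,0.0035,-0.042,0,0.3],[0.007,0.0035,-0.084,0,0.3],[0.013,0.0035,-0.125,0,0.3],[0.022,0.0035,-0.166,0,0.3],[0.045,0.0035,-0.247,0,0.3],[0.045,0.0035,-0.247,0,0.3]]]'
```

```text
time_s: 4.6
eef_pos: [472.1, 55.8, 108.3]
ee_rot: [0.001, 0.997, 0.072, 0.0]
force: [-0.4, -6.4, -3.2]
grip_width: 0.46
grip_force: 26.3
```

```bash
python3 -m pendant '[[[0.031,0.0065,-0.078,0,0.3],[0.07,0.0065,-0.153,0,0.3],[0.116,0.0065,-0.223,0,0.3],[0.169,0.0065,-0.288,0,0.3],[0.228,0.0065,-0.348,0,0.3],[0.293,0.0065,-0.401,0,0.3],[0.362,0.0065,-0.448,0,0.3],[0.362,0.0065,-0.448,0,0.3],[0.362,0.0065,-0.448,0,0.3]]]'
```

```text
time_s: 5.5
eef_pos: [542.9, 66.2, 196.6]
ee_rot: [-0.001, 0.997, 0.072, -0.001]
force: [-6.3, 3.2, 3.4]
grip_width: 0.455
grip_force: 27.5
```

```bash
python3 -m pendant '[[[0.0725,-0.003,-0.0435,0,0.3],[0.15,-0.003,-0.0755,0,0.3],[0.2305,-0.003,-0.0995,0,0.3],[0.2715,-0.003,-0.1085,0,0.3],[0.313,-0.003,-0.1155,0,0.3],[0.3545,-0.003,-0.1205,0,0.3],[0.3545,-0.003,-0.1205,0,0.3],[0.3545,-0.003,-0.1205,0,0.3]]]'
```

```text
time_s: 6.3
eef_pos: [613.3, 76.8, 220.9]
ee_rot: [-0.001, 0.997, 0.072, 0.0]
force: [-1.4, 3.0, 6.0]
grip_width: 0.461
grip_force: 27.7
```

```bash
python3 -m pendant '[[[0.021,-0.003,-0.004,0,0.3],[0.042,-0.003,-0.006,0,0.3],[0.084,-0.003,-0.0065,0,0.3],[0.105,-0.003,-0.006,0,0.3],[0.126,-0.003,-0.0055,0,0.3],[0.1425,-0.003,-0.004,0,0.3],[0.16,-0.003,-0.0025,0,0.3],[0.16,-0.003,-0.0025,0,0.3],[0.16,-0.003,-0.0025,0,0.3]]]'
```

```text
time_s: 7.2
eef_pos: [645.5, 81.6, 221.1]
ee_rot: [-0.0, 0.997, 0.072, 0.0]
force: [-0.5, 4.7, 4.9]
grip_width: 0.455
grip_force: 27.8
```

```bash
python3 -m pendant '[[[0.005,-0.005,0,0,0.3],[0.01,-0.005,0,0,0.3],[0.01,-0.005,0,0,0.3],[0.01,-0.005,0,0,0.3]]]'
```

```text
time_s: 7.6
eef_pos: [647.3, 81.9, 220.9]
ee_rot: [0.0, 0.997, 0.072, 0.0]
force: [1.3, -2.4, 4.6]
grip_width: 0.465
grip_force: 27.8
```

```bash
python3 -m pendant '[[[0.005,0,0,0,0.3],[0.01,0,0.0005,0,0.3],[0.01,0,0.0005,0,0.3],[0.01,0,0.0005,0,0.3]]]'
```

```text
time_s: 8.0
eef_pos: [649.3, 82.3, 220.8]
ee_rot: [0.0, 0.997, 0.072, 0.0]
force: [0.7, -5.6, 3.2]
grip_width: 0.459
grip_force: 27.8
```

```bash
python3 -m pendant '[[[0.005,0.003,0,0,0.3],[0.01,0.003,0.001,0,0.3],[0.01,0.003,0.001,0,0.3],[0.01,0.003,0.001,0,0.3]]]'
```

```text
time_s: 8.4
eef_pos: [651.2, 82.5, 220.5]
ee_rot: [0.0, 0.997, 0.072, -0.0]
force: [1.0, -1.9, 2.6]
grip_width: 0.455
grip_force: 27.7
```

```bash
python3 -m pendant '[[[0.005,0,0,0,0.3],[0.01,0.001,0.001,0,0.3],[0.01,0.001,0.001,0,0.3],[0.01,0.001,0.001,0,0.3]]]'
```

```text
time_s: 8.8
eef_pos: [653.1, 82.8, 220.3]
ee_rot: [-0.0, 0.997, 0.072, -0.0]
force: [-0.2, -2.2, 1.2]
grip_width: 0.458
grip_force: 27.7
```

```bash
python3 -m pendant '[[[0.005,0,0.001,0,0.3],[0.01,0.001,0.0015,0,0.3],[0.01,0.001,0.0015,0,0.3],[0.01,0.001,0.0015,0,0.3]]]'
```

```text
time_s: 9.2
eef_pos: [655.1, 83.1, 220.0]
ee_rot: [-0.0, 0.997, 0.072, -0.0]
force: [0.3, 1.0, 2.2]
grip_width: 0.461
grip_force: 27.7
```

```bash
python3 -m pendant '[[[0.005,0,0.001,0,0.3],[0.01,0.001,0.0015,0,0.3],[0.01,0.001,0.0015,0,0.3],[0.01,0.001,0.0015,0,0.3]]]'
```

```text
time_s: 9.6
eef_pos: [657.1, 83.3, 219.7]
ee_rot: [-0.0, 0.997, 0.072, -0.0]
force: [-1.3, 5.2, 1.6]
grip_width: 0.46
grip_force: 27.6
```

```bash
python3 -m pendant '[[[0.005,-0.003,0.001,0,0.3],[0.01,-0.003,0.0015,0,0.3],[0.01,-0.003,0.0015,0,0.3],[0.01,-0.003,0.0015,0,0.3]]]'
```

```text
time_s: 10.0
eef_pos: [659.1, 83.7, 219.4]
ee_rot: [-0.0, 0.997, 0.072, -0.0]
force: [-0.3, 3.1, 0.4]
grip_width: 0.458
grip_force: 27.6
```

```bash
python3 -m pendant '[[[0.005,0,0.001,0,0.3],[0.01,0,0.0015,0,0.3],[0.01,0,0.0015,0,0.3],[0.01,0,0.0015,0,0.3]]]'
```

```text
time_s: 10.4
eef_pos: [661.0, 83.9, 219.0]
ee_rot: [0.0, 0.997, 0.072, -0.0]
force: [-1.0, 2.6, 0.2]
grip_width: 0.456
grip_force: 27.5
```

```bash
python3 -m pendant '[[[0.005,-0.001,0.001,0,0.3],[0.01,-0.001,0.002,0,0.3],[0.01,-0.001,0.002,0,0.3],[0.01,-0.001,0.002,0,0.3]]]'
```

```text
time_s: 10.8
eef_pos: [663.1, 84.2, 218.7]
ee_rot: [0.0, 0.997, 0.072, -0.0]
force: [0.2, 0.2, -0.2]
grip_width: 0.46
grip_force: 27.5
```

```bash
python3 -m pendant '[[[0.005,-0.001,0.001,0,0.3],[0.01,-0.001,0.002,0,0.3],[0.01,-0.001,0.002,0,0.3],[0.01,-0.001,0.002,0,0.3]]]'
```

```text
time_s: 11.2
eef_pos: [665.1, 84.6, 218.3]
ee_rot: [0.0, 0.997, 0.072, -0.0]
force: [-0.2, -3.3, -1.5]
grip_width: 0.452
grip_force: 27.4
```

```bash
python3 -m pendant '[[[0.005,0.001,0.001,0,0.3],[0.01,0.001,0.0015,0,0.3],[0.01,0.001,0.0015,0,0.3],[0.01,0.001,0.0015,0,0.3]]]'
```

```text
time_s: 11.6
eef_pos: [667.0, 84.9, 217.9]
ee_rot: [0.0, 0.997, 0.072, -0.0]
force: [-0.2, -2.4, -3.1]
grip_width: 0.462
grip_force: 27.4
```

```bash
python3 -m pendant '[[[0.005,0.001,0.002,0,0.3],[0.01,0.001,0.004,0,0.3],[0.01,0.001,0.004,0,0.3],[0.01,0.001,0.004,0,0.3]]]'
```

```text
time_s: 12.0
eef_pos: [669.1, 85.2, 217.5]
ee_rot: [-0.0, 0.997, 0.072, 0.0]
force: [-1.0, -1.4, -1.5]
grip_width: 0.458
grip_force: 27.5
```

```bash
python3 -m pendant '[[[0.005,0.001,0.002,0,0.3],[0.01,0.001,0.003,0,0.3],[0.01,0.001,0.003,0,0.3],[0.01,0.001,0.003,0,0.3]]]'
```

```text
time_s: 12.4
eef_pos: [671.1, 85.5, 217.0]
ee_rot: [-0.0, 0.997, 0.072, 0.0]
force: [-0.4, 1.9, 1.2]
grip_width: 0.455
grip_force: 27.6
```

```bash
python3 -m pendant '[[[0.005,0,0.001,0,0.3],[0.01,0,0.0025,0,0.3],[0.01,0,0.0025,0,0.3],[0.01,0,0.0025,0,0.3]]]'
```

```text
time_s: 12.8
eef_pos: [673.1, 85.8, 216.4]
ee_rot: [-0.0, 0.997, 0.072, 0.0]
force: [-0.9, 3.7, 1.6]
grip_width: 0.459
grip_force: 27.7
```

```bash
python3 -m pendant '[[[0.005,-0.001,0.001,0,0.3],[0.01,-0.001,0.0025,0,0.3],[0.01,-0.001,0.0025,0,0.3],[0.01,-0.001,0.0025,0,0.3]]]'
```

```text
time_s: 13.2
eef_pos: [675.1, 86.0, 215.9]
ee_rot: [-0.0, 0.997, 0.072, 0.0]
force: [0.4, 2.2, 3.8]
grip_width: 0.459
grip_force: 27.8
```

```bash
python3 -m pendant '[[[0.005,-0.001,0.001,0,0.3],[0.01,-0.001,0.002,0,0.3],[0.01,-0.001,0.002,0,0.3],[0.01,-0.001,0.002,0,0.3]]]'
```

```text
time_s: 13.6
eef_pos: [677.0, 86.3, 215.4]
ee_rot: [0.0, 0.997, 0.072, 0.0]
force: [1.7, 1.3, 3.5]
grip_width: 0.461
grip_force: 27.8
```

```bash
python3 -m pendant '[[[0.005,-0.001,0.001,0,0.3],[0.01,-0.001,0.0025,0,0.3],[0.01,-0.001,0.0025,0,0.3],[0.01,-0.001,0.0025,0,0.3]]]'
```

```text
time_s: 14.0
eef_pos: [678.9, 86.6, 214.8]
ee_rot: [0.0, 0.997, 0.072, 0.0]
force: [1.1, -0.6, 3.8]
grip_width: 0.459
grip_force: 27.8
```

```bash
python3 -m pendant '[[[0.005,0,0.001,0,0.3],[0.01,0,0.0025,0,0.3],[0.01,0,0.0025,0,0.3],[0.01,0,0.0025,0,0.3]]]'
```

```text
time_s: 14.4
eef_pos: [680.8, 87.0, 214.2]
ee_rot: [0.0, 0.997, 0.072, -0.0]
force: [2.2, -3.4, 2.9]
grip_width: 0.46
grip_force: 27.8
```

```bash
python3 -m pendant '[[[0.005,0.001,0.001,0,0.3],[0.01,0.001,0.003,0,0.3],[0.01,0.001,0.003,0,0.3],[0.01,0.001,0.003,0,0.3]]]'
```

```text
time_s: 14.8
eef_pos: [682.8, 87.3, 213.6]
ee_rot: [0.0, 0.997, 0.072, -0.0]
force: [0.1, -3.1, 1.2]
grip_width: 0.461
grip_force: 27.7
```

```bash
python3 -m pendant '[[[0.005,0.001,0.001,0,0.3],[0.01,0.001,0.003,0,0.3],[0.01,0.001,0.003,0,0.3],[0.01,0.001,0.003,0,0.3]]]'
```

```text
time_s: 15.2
eef_pos: [684.7, 87.6, 212.9]
ee_rot: [-0.0, 0.997, 0.072, -0.0]
force: [-0.6, -0.4, 0.9]
grip_width: 0.46
grip_force: 27.7
```

```bash
python3 -m pendant '[[[0.005,0,0.002,0,0.3],[0.01,0,0.0035,0,0.3],[0.01,0,0.0035,0,0.3],[0.01,0,0.0035,0,0.3]]]'
```

```text
time_s: 15.6
eef_pos: [686.6, 87.8, 212.3]
ee_rot: [-0.0, 0.997, 0.072, -0.0]
force: [-4.2, -1.3, 1.0]
grip_width: 0.459
grip_force: 27.7
```

```bash
python3 -m pendant '[[[0.001,0,0.0003,0,0.3],[0.001,0,0.0003,0,0.3],[0.001,0,0.0003,0,0.3]]]'; python3 - <<'E'
from h import *
s=ctrl.sense();print(s["force"],s["eef_pos"])
E
```

```text
time_s: 15.9
eef_pos: [686.8, 87.8, 212.1]
ee_rot: [-0.0, 0.997, 0.072, -0.0]
force: [-4.1, -0.7, 0.5]
grip_width: 0.456
grip_force: 27.6
[-4.10465795 -0.74195253  0.48715911] [686.84497951  87.83370517 212.14746654]
```

```bash
python3 -m pendant '[[[0.002,0,0.0006,0,0.3],[0.002,0,0.0006,0,0.3],[0.002,0,0.0006,0,0.3],[0.002,0,0.0006,0,0.3]]]'
```

```text
time_s: 16.3
eef_pos: [687.2, 87.9, 212.0]
ee_rot: [-0.0, 0.997, 0.072, -0.0]
force: [-5.1, -0.8, 0.5]
grip_width: 0.459
grip_force: 27.6
```

```bash
python3 -m pendant '[[[0.001,0,0.0003,0,0.3],[0.001,0,0.0003,0,0.3],[0.001,0,0.0003,0,0.3],[0.001,0,0.0003,0,0.3],[0.001,0,0.0003,0,0.3]]]'
```

```text
time_s: 16.8
eef_pos: [687.4, 87.9, 212.0]
ee_rot: [-0.0, 0.997, 0.072, -0.0]
force: [-5.0, 0.1, 1.4]
grip_width: 0.459
grip_force: 27.6
```

```bash
python3 -m pendant '[[[-0.003,0,-0.001,0,0.3],[-0.007,0,-0.0024,0,0.3],[-0.007,0,-0.0024,0,0.3],[-0.007,0,-0.0024,0,0.46],[-0.007,0,-0.0024,0,0.5],[-0.007,0,-0.0024,0,0.6],[-0.007,0,-0.0024,0,0.8],[-0.007,0,-0.0024,0,1],[-0.007,0,-0.0024,0,1],[-0.007,0,-0.0024,0,1],[-0.007,0,-0.0024,0,1],[-0.007,0,-0.0024,0,1]]]'
```

```text
time_s: 18.0
eef_pos: [686.2, 87.6, 212.6]
ee_rot: [0.0, 0.997, 0.072, 0.0]
force: [-0.8, -0.2, 0.2]
grip_width: 1.002
grip_force: 0.0
```

```bash
python3 -m pendant '[[[0,0,-0.1,0,1],[0,0,-0.2,0,1],[0,0,-0.3,0,1],[-0.1,0,-0.35,0,1],[-0.25,0,-0.4,0,1],[-0.45,0,-0.4,0,1],[-0.65,0,-0.4,0,1],[-0.7,0,-0.4,0,1],[-0.7,0,-0.4,0,1]]]'
python3 - <<'E'
from h import *
p,d=ctrl.capture("side");cv2.imwrite("pics/s2.png",p);
c=cal("wrist");p,d=ctrl.capture("wrist");cv2.imwrite("pics/w3.png",p);np.save("pics/w3.npy",d)
np.savez("pics/w3c.npz",K=c[0],D=c[1],o=c[2],M=c[3])
a=cv2.imread("pics/s2.png")[60:340,150:400]
cv2.imwrite("pics/v3.png",np.hstack([cv2.resize(a,None,fx=1.35,fy=1.35),cv2.resize(p,(450,378))])) 
E
```

```text
time_s: 18.9
eef_pos: [546.7, 67.5, 293.6]
ee_rot: [0.0, 0.997, 0.072, 0.001]
force: [-0.3, 0.4, 0.3]
grip_width: 0.998
grip_force: 0.0
```

View pics/v3.png

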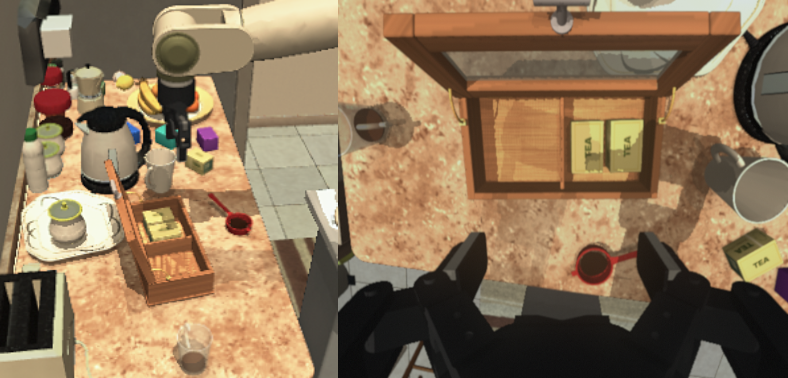

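The lid stands open on its stop at (560,40), and both cartons sit in the right bay. The empty left bay lies at about (515,140) in this composite, and the loose carton at (752,252).

```bash
python3 - <<'E'
from h import *
z=np.load("pics/w3c.npz");c=(z["K"],z["D"],z["o"],z["M"]);d=np.load("pics/w3.npy")
vv,uu=np.mgrid[0:420,0:560];X=deproj(np.c_[uu.ravel(),vv.ravel()],d.ravel(),c).reshape(420,560,3)
y=np.radians(8.3);E=np.array([[np.cos(y),np.sin(y)],[-np.sin(y),np.cos(y)]])
C=np.array([569,71.])
L=(X[...,:2]-C)@E.T
def pick(u0,u1,v0,v1,z0,z1):
    m=np.zeros((420,560),bool);m[v0:v1,u0:u1]=1;m&=(X[...,2]>z0)&(X[...,2]<z1)&(d>0);return m
m=pick(150,290,110,235,4,20);P=L[m];print("floor",len(P),np.median(X[m][:,2]),np.percentile(P,[1,50,99],axis=0).round(1).tolist(), rect(X[m]))
m=pick(150,410,150,250,64,78);P=L[m];print("rim",len(P),np.median(X[m][:,2]),P.min(0).round(1),P.max(0).round(1))
f=m&(L[...,0]<-55);print("front rim",np.percentile(L[f],[1,50,99],axis=0).round(1).tolist()); q=np.polyfit(L[f][:,1],L[f][:,0],1);print("resid yaw deg",np.degrees(np.arctan(-q[0])))
m=pick(250,300,120,235,50,60);print("divider y",np.percentile(L[m][:,1],[2,50,98]).round(1), len(L[m]))
m=pick(440,560,270,350,40,52);print("carton",rect(X[m]),np.median(X[m][:,2]),m.sum())
m=pick(340,420,140,220,50,65);print("cartons in chest",rect(X[m]),np.median(X[m][:,2]))
E
```

```text
floor 10016 8.927487128130053 [[-65.9, -12.5], [-2.2, 64.9], [56.8, 133.3]] (array([555.8, 129.6]), array([123.7, 148.2]), 8.52)
rim 3361 68.58859606664873 [ -75.3 -145.3] [ 11.6 145.2]
front rim [[-74.9, -142.9], [-69.1, -0.3], [-56.4, 142.5]]
resid yaw deg 0.20465171806388707
divider y [-24.7 -13.4  25.8] 1115
carton (array([ 434.7, -298.4]), array([49.9, 70.9]), 39.59) 43.515471433370664 1554
cartons in chest (array([562.4, -34.8]), array([87.8, 61.2]), 8.9) 53.83660443271731
```

```bash
python3 -m pendant '[[[-0.05,0.11,0,-0.045,1],[-0.11,0.23,0,-0.09,1],[-0.18,0.38,0,-0.135,1],[-0.26,0.54,0,-0.18,1],[-0.33,0.7,0,-0.225,1],[-0.38,0.81,0,-0.27,1],[-0.411,0.866,0,-0.31,1],[-0.411,0.866,0,-0.34,1],[-0.411,0.866,0,-0.34,1]]]'; python3 -m pendant '[[[-0.12,0.01,0,-0.045,1],[-0.25,0.02,0,-0.09,1],[-0.4,0.03,0,-0.135,1],[-0.56,0.04,0,-0.18,1],[-0.72,0.05,0,-0.225,1],[-0.86,0.055,0,-0.27,1],[-0.957,0.057,0,-0.31,1],[-0.957,0.057,0,-0.339,1],[-0.957,0.057,0,-0.339,1],[-0.957,0.057,0,-0.339,1]]]'
python3 - <<'E'
from h import *
s=ctrl.sense();T=Rm(s["ee_rot"]);print(s["eef_pos"],s["joints"])
print("yaw x",np.degrees(np.arctan2(T[1,0],T[0,0])),"shift",T.T@(np.array([434.5,-298.5,12])-s["eef_pos"]))
c=cal("wrist");p,d=ctrl.capture("wrist")
cv2.drawMarker(p,tuple(int(v) for v in proj([[434.5,-298.5,45]],c)[0]),(255,0,255),0,20,2);cv2.imwrite("pics/w4.png",p)
E
```

```text
time_s: 19.9
eef_pos: [491.9, -116.3, 292.3]
ee_rot: [-0.0, 0.822, 0.57, -0.0]
force: [0.2, 0.6, -0.5]
grip_width: 1.006
grip_force: 0.0
time_s: 20.9
eef_pos: [435.1, -298.7, 292.4]
ee_rot: [-0.0, 0.42, 0.907, 0.0]
force: [-0.3, -0.2, -0.5]
grip_width: 1.002
grip_force: 0.0
[ 435.13286983 -298.6980159   292.44369097] [-8.23792425e-01  2.83045732e-01  1.37882947e+00  8.13266347e-05
  1.47999424e+00 -1.52676825e+00]
yaw x 130.27712496477517 shift [  0.48166416  -0.37409329 280.44381183]
```

View pics/w4.png

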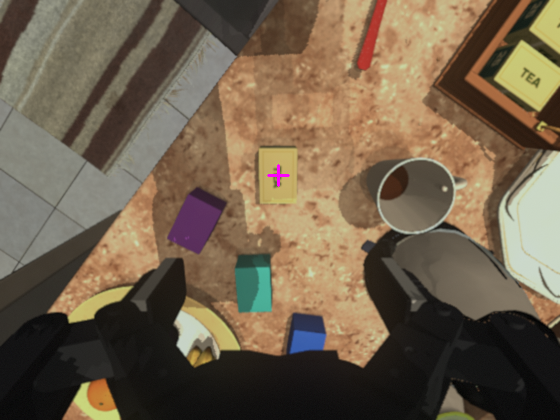

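The marker lies on the centre of the yellow carton at (278,175), square to the fingers. I'll descend and grip.

```bash
python3 -m pendant '[[[0.002,-0.002,0.2,0,1],[0.002,-0.002,0.42,0,1],[0.002,-0.002,0.64,0,1],[0.002,-0.002,0.82,0,1],[0.002,-0.002,0.9,0,1],[0.002,-0.002,0.9,0,1]]]'; python3 -m pendant '[[[0,0,0.15,0,1],[0,0,0.3,0,1],[0,0,0.42,0,1],[0,0,0.49,0,1],[0,0,0.51,0,1],[0,0,0.51,0,1],[0,0,0.51,0,0.7],[0,0,0.51,0,0.5],[0,0,0.51,0,0.5],[0,0,0.51,0,0.5],[0,0,0.51,0,0.5]]]' 20
```

```text
time_s: 21.55
eef_pos: [433.6, -297.7, 110.6]
ee_rot: [-0.002, 0.42, 0.908, 0.001]
force: [0.2, -0.2, 0.3]
grip_width: 0.999
grip_force: 0.0
time_s: 22.65
eef_pos: [434.5, -299.2, 11.6]
ee_rot: [0.001, 0.419, 0.908, -0.0]
force: [-0.3, 0.9, 5.7]
grip_width: 0.584
grip_force: 21.6
```

```bash
python3 -m pendant '[[[0,0,-0.05,0,0.5],[0,0,-0.15,0,0.5],[0,0,-0.3,0,0.5],[0,0,-0.5,0,0.5],[0,0,-0.7,0,0.5],[0,0,-0.9,0,0.5],[0,0,-1,0,0.5],[0,0,-1,0,0.5],[0,0,-1,0,0.5]]]'; python3 - <<'E'
from h import *
s=ctrl.sense();T=Rm(s["ee_rot"]);print(s["eef_pos"],s["joints"],np.degrees(np.arctan2(T[1,0],T[0,0])))
d=np.array([557.1,138,210])-s["eef_pos"];print(T.T@d)
p,_=ctrl.capture("wrist");cv2.imwrite("pics/w5.png",p)
E
```

```text
time_s: 23.55
eef_pos: [433.8, -298.5, 210.3]
ee_rot: [-0.0, 0.419, 0.908, 0.0]
force: [-0.1, 0.5, -1.2]
grip_width: 0.588
grip_force: 21.0
[ 433.75287936 -298.54797458  210.25573207] [-8.25511337e-01  3.33656329e-01  1.52552322e+00 -2.84814562e-05
  1.28307439e+00 -1.53167270e+00] 130.46052846328524
[252.1057854  377.13554996   0.40200458]
```

View pics/w5.png

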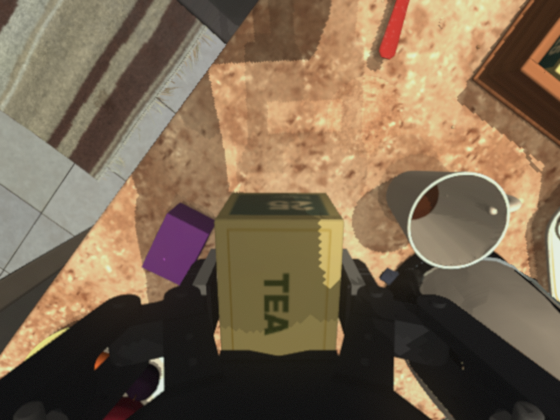

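The carton is held squarely, with "TEA" at (277,305). I'll carry it over to the bay.

```bash
python3 -m pendant '[[[0.06,0.09,0,-0.03,0.5],[0.17,0.25,0,-0.06,0.5],[0.3,0.45,0,-0.09,0.5],[0.44,0.66,0,-0.12,0.5],[0.57,0.86,0,-0.145,0.5],[0.65,0.97,0,-0.16,0.5],[0.668,1,0,-0.16,0.5],[0.668,1,0,-0.16,0.5]]]'; python3 -m pendant '[[[0.01,0.09,0,-0.03,0.5],[0.025,0.25,0,-0.06,0.5],[0.04,0.45,0,-0.09,0.5],[0.06,0.66,0,-0.12,0.5],[0.075,0.86,0,-0.145,0.5],[0.08,0.94,0,-0.162,0.5],[0.08,0.94,0,-0.162,0.5],[0.08,0.94,0,-0.162,0.5]]]'; python3 - <<'E'
from h import *
s=ctrl.sense();T=Rm(s["ee_rot"]);print(s["joints"],np.degrees(np.arctan2(T[1,0],T[0,0])))
d=np.array([557.1,138,22])-s["eef_pos"];print(T.T@d)
E
```

```text
time_s: 24.4
eef_pos: [499.3, -66.9, 209.6]
ee_rot: [-0.001, 0.18, 0.984, 0.0]
force: [-0.1, -0.3, -0.3]
grip_width: 0.583
grip_force: 21.1
time_s: 25.2
eef_pos: [551.1, 112.5, 210.1]
ee_rot: [-0.001, -0.072, 0.997, -0.0]
force: [0.8, -0.1, -0.1]
grip_width: 0.586
grip_force: 21.2
[-6.64233196e-03  4.12036802e-01  1.41380632e+00 -6.19284014e-04
  1.31677255e+00 -1.72175342e+00] -171.72245268209105
[ -9.84774106  24.45944148 188.12193602]
```

```bash
python3 -m pendant '[[[-0.03,0.08,0,0,0.5],[-0.049,0.122,0,0,0.5],[-0.049,0.122,0.1,0,0.5],[-0.049,0.122,0.28,0,0.5],[-0.049,0.122,0.46,0,0.5],[-0.049,0.122,0.62,0,0.5],[-0.049,0.122,0.74,0,0.5],[-0.049,0.122,0.83,0,0.5],[-0.049,0.122,0.88,0,0.5],[-0.049,0.122,0.9,0,0.5],[-0.049,0.122,0.9,0,0.5]]]'
```

```text
time_s: 26.3
eef_pos: [557.4, 139.2, 30.9]
ee_rot: [0.0, -0.073, 0.997, -0.0]
force: [-0.1, 0.7, -0.7]
grip_width: 0.583
grip_force: 21.2
```

```bash
python3 -m pendant '[[[0,0,0.015,0,0.5],[0,0,0.03,0,0.5],[0,0,0.04,0,0.5],[0,0,0.04,0,0.5],[0,0,0.04,0,0.5]]]'
```

```text
time_s: 26.8
eef_pos: [557.3, 139.7, 22.7]
ee_rot: [0.0, -0.073, 0.997, 0.0]
force: [-0.1, -0.3, -1.1]
grip_width: 0.58
grip_force: 21.2
```

```bash
python3 -m pendant '[[[0,0,0.003,0,0.5],[0,0,0.006,0,0.5],[0,0,0.006,0,0.5]]]'
```

```text
time_s: 27.1
eef_pos: [557.3, 139.7, 21.6]
ee_rot: [0.0, -0.073, 0.997, -0.0]
force: [-0.1, -0.6, 0.5]
grip_width: 0.585
grip_force: 21.3
```

```bash
python3 -m pendant '[[[0,0,0.003,0,0.5],[0,0,0.005,0,0.5],[0,0,0.005,0,0.5]]]'
```

```text
time_s: 27.4
eef_pos: [557.3, 139.7, 21.5]
ee_rot: [0.0, -0.074, 0.997, -0.0]
force: [-5.2, -1.8, 11.0]
grip_width: 0.584
grip_force: 22.5
```

```bash
python3 -m pendant '[[[0,0,-0.003,0,0.5],[0,0,-0.003,0,0.62],[0,0,-0.003,0,0.7],[0,0,-0.003,0,0.8],[0,0,-0.003,0,0.8],[0,0,-0.003,0,0.8],[0,0,-0.1,0,0.8],[0,0,-0.3,0,0.8],[0,0,-0.55,0,0.8],[0,0,-0.8,0,0.8],[0,0,-1,0,0.8],[0,0,-1,0,0.8]]]'; python3 -m pendant '[[[0.2,0,0,0,0.8],[0.4,0,0,0,0.8],[0.6,0,-0.05,0,0.8],[0.7,0,-0.1,0,0.8],[0.7,0,-0.1,0,0.8],[0.7,0,-0.1,0,0.8]]]'
python3 - <<'E'
from h import *
c=cal("side");p,d=ctrl.capture("side");t,dt=ctrl.capture("top");ct=cal("top")
def X(d,c):
    vv,uu=np.mgrid[0:420,0:560];return deproj(np.c_[uu.ravel(),vv.ravel()],d.ravel(),c).reshape(420,560,3)
Y=X(d,c);y=np.radians(8.4);E=np.array([[np.cos(y),np.sin(y)],[-np.sin(y),np.cos(y)]])
L=(Y[...,:2]-[569,71])@E.T-[-2,68]
m=(abs(L[...,0])<60)&(abs(L[...,1])<60)&(Y[...,2]>44)&(Y[...,2]<66);print(m.sum(),rect(L[m]),np.median(Y[m][:,2]))
cv2.imwrite("pics/v6.png",np.hstack([cv2.resize(p[100:360,180:380],None,fx=1.9,fy=1.9),cv2.resize(t[110:270,140:380],None,fx=1.7,fy=494/160)]))
E
```

```text
time_s: 28.6
eef_pos: [559.2, 139.8, 226.4]
ee_rot: [0.005, -0.074, 0.997, -0.0]
force: [-0.1, 0.5, 0.1]
grip_width: 0.799
grip_force: 0.0
time_s: 29.2
eef_pos: [419.0, 119.1, 240.2]
ee_rot: [0.0, -0.073, 0.997, 0.0]
force: [-0.7, -0.1, 0.4]
grip_width: 0.797
grip_force: 0.0
307 (array([-0.6,  3.4]), array([72.1, 53. ]), 0.18) 54.58410477094776
```

View pics/v6.png

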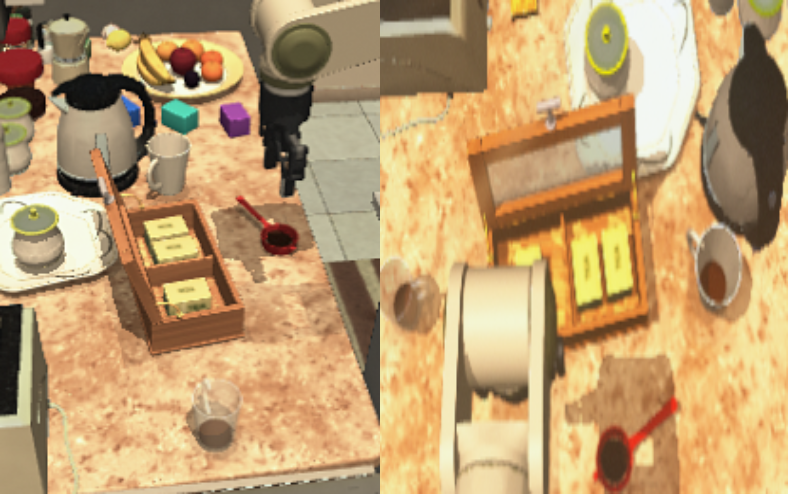

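The carton lies flat in the left bay at (187,297) in the side view, about 3 mm off centre, aligned, with its top at 54.6 mm. The lid stands open and the arm is clear, so I'm handing in.

```bash
python3 -c "
from rig import ctrl
print(ctrl.finish_job())"
```

```text
the job is handed in; nothing more can be done
None
```

The lid was pressed home at about 5 N and stands open by itself, the tea carton lies flat and aligned about 3 mm off centre in the left-hand bay, and the job was handed in at about 29 s; `finish_job` returned no verdict.

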